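# Click the yellow-banded socket onto the extension bar and stand it in the order holder

### The arm

A 7-joint arm with a two-finger parallel gripper is mounted at the origin on the work surface. World frame = base frame: x ahead of the robot, y to its left, z up, the work surface at z = 0. Lengths are in m, angles in rad, forces in N, time in s.
With the tool pointing down it reaches from about 0.35 to 0.9 m from the base axis. Payload 7.2 kg.
Tool frame: the origin (TCP) lies at the very end of the fingers, on their centre line; the grasp point (between the pads) lies 19 mm behind it; z points along the fingers, x is the direction in which the jaws open and shut, and the axes are right-handed (so a half turn about z gives the same grasp; the last joint's range is limited). The gripper opens to 85 mm and grips with 20 to 120 N. Pads are 22 mm wide; open, the fingers measure 114 mm over their backs; the gripper's body (76 mm by 85 mm) begins 54 mm behind the grasp point. The pads swing forward as they close: fully open they stand 13 mm farther back than shut.
Start: joints at [-1.391, 0.411, -0.013, 1.596, 0.006, 1.134, -0.082], TCP at [0.153, 0.606, 0.231] pointing down, gripper open.
Joint ranges: [-2.95, 2.95], [-0.29, 1.99], [-1.47, 1.44], [0.14, 2.54], [-1.03, 4.17], [0.13, 1.85], [-2.86, 2.86]. Speed limits (rad/s): [2.39, 2.39, 3.01, 3.01, 3.14, 3.14, 3.14].

### API

Orientations are given as a 3x3 rotation matrix whose columns are the frame's x, y, z axes.
In Python, from bench import arm gives the robot as it stands.
- The arm moves only by the shell command python3 -m jog 'ROWS' [FORCE]. ROWS is JSON, a list of rows, each a list of 7 numbers: the turn, a rotation vector about the tool's x, y, z in rad, then the shift along the tool's x, y, z in cm, then the finger opening in cm, from 0 to 8.54. A call has 1 to 12 rows; each row shifts and turns the commanded pose from where the row before left it, along the tool's axes as they then stand; what a row does not reach is not made up. A row lasts 1/12 s, in which the tool goes at most 41.7 mm and 7.16 degrees, less where a joint would pass 70% of its speed; a pose out of reach is approached as far as the arm can. A call is refused whole if a number of a shift passes 4.17 or a number of a turn 0.125, either way. A call with a gripper value outside its range is refused whole. The fingers move at their own pace and stop on an object; FORCE is the grip in N (left out, the last holds). Time passes only in rows, so rows that do not move let the fingers close. It gives the time, the measured TCP pose, the force and the opening at its end, in the units of the state.
- arm.observe(): the state, without advancing time (a new reading comes with each control period).
- arm.get_image(name): name is "scene" or "top"; returns (picture, depth): 420x560x3 uint8, red, green, blue; 420x560 float32, m along the optical axis (not along the pixel's ray), 0 where there is no reading.
- arm.camera_info(name): a dict with "vertical_fov" (degrees; the focal length in pixels is half the picture's height over the tangent of half this angle, whatever the lens; pixels are square), "cx", "cy" (the principal point, pixels), "k1" (the pictures are not rectified: a ray, as slopes to the right and down, at radius r is drawn at 1 + k1 r^2 times it, then the intrinsics apply), "world_from_camera" (4x4, takes a point from camera to world coordinates). Camera axes: x right, y down, z forward; pixel columns grow to the right and rows downward; lengths in m; the calibration is good to about 2 mm. A picture is of the moment at which its call begins. camera_info takes no time and is no camera call.
- arm.job_done(): hands the job in, once; it reports no verdict.
The state is a dict: "clock": time; "joints": joint angles; "joint_velocities": joint speeds; "joint_efforts": joint torques, N m; "tcp_pos": TCP position; "tool_rot": TCP orientation; "force": force on the tool from outside, world axes, zero at the start; "ft_torque": the same for the moment, N m; "finger_gap": finger opening in m.
Only numpy, scipy, OpenCV 4.12 (cv2) and the standard library are available. Lean on these libraries where they do the work, as an engineer would, in place of code of your own. Each camera call takes 0.05 s, during which the arm holds its last target.

### The job

Make up the socket for the rack anchor bolts: fit the yellow-banded socket, square end down, on the extension bar that stands in the grey bench stand, and press firmly until the spring ball clicks and the socket sits fully home, but never with more than about 40 N. Then lift the joined pair out, set it down gently upright in the hole of the wooden holder and let go, leaving the blue- and red-banded sockets where they are.

Things in the scene. Friction and masses are not known exactly. Their poses are not given: they have to be found in the camera images.
- socket_center (a point): Yellow-banded dark grey socket: round, 44 mm diameter, 60 mm tall, 0.3 kg, yellow band near the top, standing on the mat on its square end, open hexagon up. Point: its centre, 30 mm above its lower face. z up along the socket; x and y are normal to the flats of its square hole; two white marks on the top rim lie at +x and -x. Grip it on its upper 31 mm, a full cylinder.
- socket_mouth (a point): Centre of that socket's lower face, the mouth of its square drive hole; same axes. The hole is 20.2 mm across flats (1.2 mm wider than the drive) and 29 mm deep, with a dimple in each of the four flats about 10 to 17 mm from the mouth, so it fits in any of four quarter turns.
- bar_foot (a point): Bright steel extension bar, loose, 0.3 kg, upright in the stand: foot 30 mm diameter and 35 mm tall, shaft 18 mm, then a collar 38 mm diameter and 17 mm tall, its top being the shoulder 90 mm above the underside, then a square drive. Point: centre of the underside. z up along the bar; x and y normal to the flats of the square. The bar can turn in the stand.
- bar_shoulder (a point): Centre of the bar's shoulder (90 mm above its underside; same axes), where the socket's lower face rests when home. On it stands the square drive, 19 mm wide and 27 mm tall, its top 4 mm tapering to 12.4 mm. A brass spring ball, centre 13 mm above the shoulder, stands 3 mm out of the +x flat.
- bar_ball (a joint): Travel in m of the spring ball into the drive: 0 fully out, 0.0018 or more while a socket's wall presses it in, under 0.0015 when it has clicked into a dimple (the ball then draws the socket the last 3 mm home). It resists the socket with about 10 to 16 N of push; once clicked it carries the bar's weight.
- stand_hole0 (a point): Centre of the hole's mouth on top of the grey bench stand, a fixed block 90 x 90 x 80 mm; hole 33 mm diameter. The bar's foot stands 42 mm below on a soft sprung cup that carries about 6 N, then sinks under a push (0.2 N per mm) on to a hard stop whose height differs each time, 3 to 28 mm down. The bar sinks with it, so heights do not tell when the socket is home; a push of about 22 N does it.
- holder_hole0 (a point): Centre of the hole's mouth on top of the light wooden holder, a fixed block 100 x 100 x 45 mm. The hole is 43 mm in diameter and 40 mm deep with a flat floor.
- socket_blue_center (a point): Blue-banded socket, 38 mm diameter, 52 mm tall; leave it. Point: its centre, half-way up. The three sockets stand on a black rubber mat, 6 mm thick, in a row about 95 mm apart, in any order.
- socket_red_center (a point): Red-banded socket, 48 mm diameter, 72 mm tall, on the same mat; leave it. Point: its centre, half-way up.
There are look-alikes about, which are no part of the job. There is more than one size of the part that bears stand_hole0; the job needs the middle-sized.

How it is judged:
On the way:
1. the yellow-banded socket is clicked fully home on the bar's drive while the bar stands in the bench stand (distance between socket_mouth and bar_shoulder below 0.0025 m and z of socket_mouth in the frame of bar_shoulder below 0.0018 m and angle between the z axis of socket_mouth and the z axis of bar_shoulder, either way round below 0.06 rad and value of joint bar_ball below 0.0015 m and horizontal distance between bar_foot and stand_hole0 below 0.006 m and z of bar_foot in the frame of stand_hole0 below -0.03 m), for 0.2 s.
At the end, for the whole second after the job is handed in: Socket home on the bar: its lower face within 2.5 mm of the shoulder's centre, at most 1.8 mm above it, axes within 0.06 rad, ball out to under 1.5 mm; bar at rest in the holder's hole, foot within 9 mm of its axis, at least 36 mm deep, within 0.1 rad of upright, released (distance between socket_mouth and bar_shoulder below 0.0025 m and z of socket_mouth in the frame of bar_shoulder below 0.0018 m and angle between the z axis of socket_mouth and the z axis of bar_shoulder, either way round below 0.06 rad and value of joint bar_ball below 0.0015 m and horizontal distance between bar_foot and holder_hole0 below 0.009 m and z of bar_foot in the frame of holder_hole0 below -0.036 m and angle between bar_foot's own z axis and vertical below 0.1 rad and linear speed of each of bar, socket below 0.05 m/s); the robot touches nothing.
It fails at once if the socket is forced on the bar (contact force, with the ball's squeeze, above 55 N) (contact force between socket and bar above 55 N).
It fails at once if the bar is dropped or rammed into the holder (more than 60 N) (contact force between bar and holder above 60 N).
It fails at once if the blue- or red-banded socket is moved more than 20 mm or tipped (distance of any of socket_blue_center, socket_red_center from where it was at the start of the episode above 0.02 m).
It also fails if it takes over 59 s, if anything falls off the work surface, if the arm or the gripper's body presses on something with over 40 N, if the wrist force passes 120 N, or if a joint passes its speed limit or range.

## Working session

There is one attempt and no reset: what is moved stays moved. The work goes in short steps, Python scripts to look and compute and a shell command to move; the robot and the scene stay as the last step left them, time stands still between calls to the robot, and variables do not carry over. Pictures are saved under pics/ and viewed, and the job is handed in when it is done.

```bash
ls -la; mkdir -p pics; cat > h.py <<'E'
import numpy as np, cv2
from bench import arm
def K(n):
    c=arm.camera_info(n); f=210/np.tan(np.radians(c["vertical_fov"])/2); return c,f
def ray(n,u,v):
    c,f=K(n); xd=(u-c["cx"])/f; yd=(v-c["cy"])/f; rd=np.hypot(xd,yd); r=rd
    for _ in range(30): r=rd/(1+c["k1"]*r*r)
    s=r/rd if rd>0 else 1
    T=np.array(c["world_from_camera"]); d=T[:3,:3]@np.array([xd*s,yd*s,1]); return T[:3,3],d
def onz(n,u,v,z):
    o,d=ray(n,u,v); return o+d*(z-o[2])/d[2]
def atdepth(n,u,v,dep):
    o,d=ray(n,u,v); return o+d*dep
def cloud(n,dep):
    c,f=K(n); v,u=np.mgrid[0:420,0:560]; xd=(u-c["cx"])/f; yd=(v-c["cy"])/f; rd=np.hypot(xd,yd); r=rd.copy()
    for _ in range(30): r=rd/(1+c["k1"]*r*r)
    s=np.where(rd>0,r/np.maximum(rd,1e-9),1)
    P=np.stack([xd*s,yd*s,np.ones_like(xd)],-1)*dep[...,None]
    T=np.array(c["world_from_camera"]); return P@T[:3,:3].T+T[:3,3]
E
python3 - <<'E'
from h import *
for n in ("scene","top"):
    im,d=arm.get_image(n); np.savez(f"pics/{n}0.npz",im=im,d=d); cv2.imwrite(f"pics/{n}0.png",im[...,::-1]); c=arm.camera_info(n); print(n,c)
s=arm.observe(); print(s)
E
```

```text
total 12
drwxr-xr-x  3 agent agent 4096 Dec  6 07:19 .
drwxr-xr-x 23 root  root  4096 Dec  6 07:19 ..
drwxr-xr-x  2 agent agent 4096 Dec  6 07:19 pics
scene {'vertical_fov': 55.65687551735523, 'cx': 276.2944305434487, 'cy': 206.62486712819972, 'k1': -0.05528195610827782, 'world_from_camera': array([[-4.03185140e-01,  6.77465668e-01, -6.15208917e-01,
         1.05584336e+00],
       [ 9.15118140e-01,  2.99015619e-01, -2.70459700e-01,
         2.25386791e-01],
       [ 7.29914221e-04, -6.72034172e-01, -7.40519776e-01,
         7.67643993e-01],
       [ 0.00000000e+00,  0.00000000e+00,  0.00000000e+00,
         1.00000000e+00]])}
top {'vertical_fov': 56.347203795555956, 'cx': 282.4943136944836, 'cy': 208.31255143220807, 'k1': -0.10640072075485223, 'world_from_camera': array([[-0.00330159, -0.99496053,  0.10021303,  0.42666989],
       [-0.99980185,  0.0052516 ,  0.01920101, -0.02742254],
       [-0.01963053, -0.10012978, -0.99478071,  0.9501816 ],
       [ 0.        ,  0.        ,  0.        ,  1.        ]])}
{'clock': 0.1, 'joints': array([-1.39119833,  0.41183199, -0.01274095,  1.59690897,  0.00558061,
        1.13430821, -0.08220165]), 'joint_velocities': array([ 8.01081835e-04, -1.27696059e-03, -1.17514148e-06,  5.18591599e-05,
       -1.02818993e-03, -1.89362759e-04,  1.60710504e-03]), 'joint_efforts': array([ 3.64376894e-03, -6.01834488e+01,  6.84853066e-01, -3.00095630e+01,
        1.40594630e-02,  6.33638701e-03, -2.52803500e-05]), 'tcp_pos': array([0.15320225, 0.60549552, 0.23055051]), 'tool_rot': array([[ 2.45230248e-01,  9.69464825e-01, -2.79422021e-04],
       [ 9.69463826e-01, -2.45230397e-01, -1.39366194e-03],
       [-1.41962900e-03,  7.08785217e-05, -9.99998990e-01]]), 'force': array([ 0.20943992, -0.24777576, -0.20123567]), 'ft_torque': array([ 0.01899971, -0.00958704,  0.04455947]), 'finger_gap': 0.08515166666350134}
```

View pics/scene0.png

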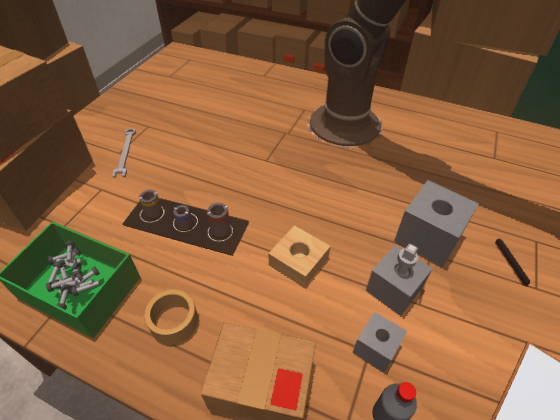

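View pics/top0.png

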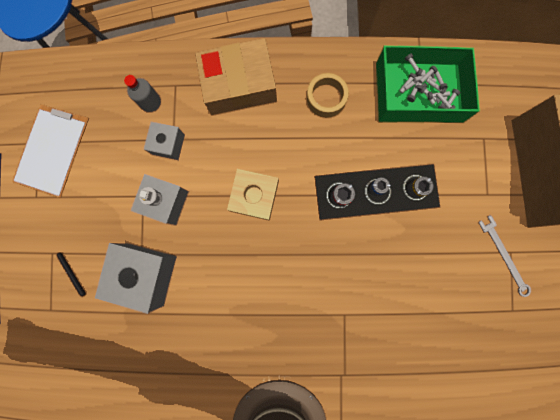

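Candidates for the socket, in scene pixels: yellow (149,205), blue (182,217), red (218,220). For the stand: large (437,222), middle with the bar (398,278), small (380,340). The tape ring (171,315) and the holder (300,255) are also look-alike shapes. I'll check close crops.

```bash
python3 - <<'E'
from h import *
a=np.load("pics/scene0.npz")["im"][...,::-1]; b=np.load("pics/top0.npz")["im"][...,::-1]
z=lambda i,u,v,w,h,s: cv2.resize(i[v:v+h,u:u+w],None,fx=s,fy=s,interpolation=cv2.INTER_CUBIC)
r1=np.hstack([z(a,125,180,130,75,3)[:225,:390],z(a,360,235,80,75,3)])
r2=np.hstack([z(b,315,160,130,65,3),z(b,120,165,80,65,3)])
w=min(r1.shape[1],r2.shape[1])
cv2.imwrite("pics/crop0.png",np.vstack([r1[:,:w],r2[:,:w]]))
cv2.imwrite("pics/crop1.png",np.hstack([z(b,400,165,40,40,9),z(b,130,175,40,40,9)]))
E
```

```text
(no output)
```

View pics/crop0.png

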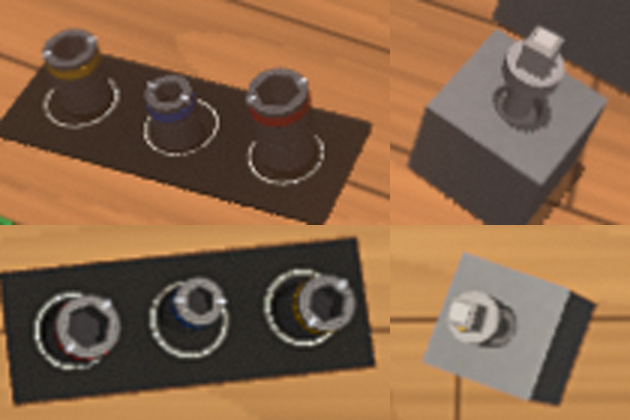

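View pics/crop1.png

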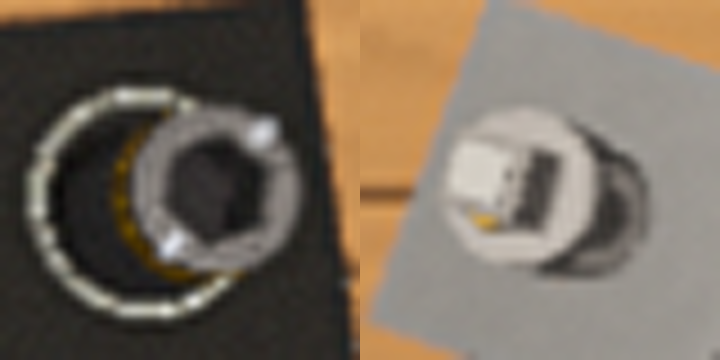

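The crops confirm it. In the top view the yellow socket has its rim at (424,186) and marks near (429,180) and (419,192). The bar stands in the middle stand with its collar at (147,195). Now I'll measure.

```bash
python3 - <<'E'
from h import *
D={n:np.load(f"pics/{n}0.npz") for n in("scene","top")}
for n in D:
    P=cloud(n,D[n]["d"]); im=D[n]["im"].astype(int)
    # table, blocks
    def reg(u0,v0,u1,v1): return P[v0:v1,u0:u1].reshape(-1,3),im[v0:v1,u0:u1].reshape(-1,3)
    R={"scene":dict(sock=(130,180,165,215),bar=(385,235,425,270),hold=(265,225,335,285),stand=(365,240,435,310)),
       "top":dict(sock=(400,165,440,205),bar=(130,175,170,210),hold=(225,165,282,222),stand=(130,172,190,226))}[n]
    def circ(q):
        A=np.c_[2*q[:,:2],np.ones(len(q))]; s=np.linalg.lstsq(A,(q[:,:2]**2).sum(1),rcond=None)[0]; return s[:2],np.sqrt(s[2]+s[:2]@s[:2])
    p,c=reg(*R["sock"]); m=abs(p[:,2]-.066)<.004; q=p[m]
    (cc,rr),_,=cv2.minEnclosingCircle(q[:,:2].astype(np.float32)),0
    print(n,"sock rim",m.sum(),q.mean(0).round(4),"enc",np.round(cc,4),round(rr,4))
    w=m&(c.min(1)>175); print(" marks",p[w].round(4)[:12].tolist())
    p,c=reg(*R["bar"]); 
    for z in(.128,.155):
        m=abs(p[:,2]-z)<.005; q=p[m]
        if m.sum()<3: continue
        (cc,rr)=cv2.minEnclosingCircle(q[:,:2].astype(np.float32)); print(n,"bar z",z,m.sum(),q.mean(0).round(4),np.round(cc,4),round(rr,4))
        if z==.155: print(cv2.minAreaRect(q[:,:2].astype(np.float32)*1000))
    for k,z in(("hold",.045),("stand",.08)):
        p,c=reg(*R[k]); m=abs(p[:,2]-z)<.004; q=p[m]
        print(n,k,m.sum(),np.median(q[:,2]).round(4),cv2.minAreaRect(q[:,:2].astype(np.float32)*1000))
    for x in ("zmat",): 
        p,c=reg(*((180,225,240,245) if n=="scene" else (320,205,345,215))); print("mat z",np.median(p[:,2]))
E
```

```text
scene sock rim 131 [ 0.5675 -0.3337  0.0664] enc [ 0.5673 -0.3346] 0.0222
 marks [[0.5798, -0.3444, 0.0692]]
scene bar z 0.128 172 [0.5467 0.2804 0.1283] [0.5399 0.2809] 0.02
scene bar z 0.155 87 [0.5423 0.2807 0.1546] [0.5409 0.2804] 0.013
((541.024658203125, 280.7620544433594), (19.15963363647461, 18.181188583374023), 76.48751068115234)
scene hold 1461 0.0461 ((553.3812255859375, 61.097171783447266), (101.08358764648438, 102.71862030029297), 77.00382995605469)
scene stand 1286 0.0809 ((540.4556884765625, 279.6804504394531), (90.873291015625, 93.67163848876953), 71.52210998535156)
mat z 0.007413236882391205
top sock rim 168 [ 0.5663 -0.3337  0.0649] enc [ 0.5678 -0.3343] 0.0238
 marks [[0.5822, -0.3465, 0.064], [0.582, -0.3485, 0.0651], [0.5793, -0.3452, 0.0673], [0.5795, -0.3482, 0.0658], [0.5537, -0.3228, 0.068], [0.5515, -0.3206, 0.0672], [0.552, -0.324, 0.0639]]
top bar z 0.128 133 [0.538  0.2752 0.1277] [0.5391 0.2801] 0.0194
top bar z 0.155 76 [0.5389 0.2801 0.1531] [0.5389 0.2819] 0.0124
((538.9644165039062, 280.59405517578125), (19.099956512451172, 18.955768585205078), 77.2762680053711)
top hold 1531 0.0444 ((553.1046142578125, 60.606117248535156), (100.51896667480469, 100.2120361328125), 76.99208068847656)
top stand 1196 0.0793 ((539.0297241210938, 281.0135498046875), (92.30439758300781, 91.41289520263672), 70.16437530517578)
mat z 0.00559323325147143
```

```bash
cat >> h.py <<'E'
def circ(q):
    A=np.c_[2*q[:,:2],np.ones(len(q))]; s=np.linalg.lstsq(A,(q[:,:2]**2).sum(1),rcond=None)[0]; return s[:2],np.sqrt(s[2]+s[:2]@s[:2])
def delta(target,yaw_deg):
    "from current measured pose to TCP target, tool-x yaw (deg, tool down): turn about tool z (rad), shift in current tool axes (cm)"
    s=arm.observe(); R=s["tool_rot"]; sh=R.T@(np.array(target)-s["tcp_pos"])*100
    y=np.degrees(np.arctan2(R[1,0],R[0,0])); dy=(yaw_deg-y+180)%360-180
    # shift in axes of the target-yaw tool frame
    c,q=np.cos(np.radians(yaw_deg)),np.sin(np.radians(yaw_deg)); Rt=np.array([[c,q,0],[q,-c,0],[0,0,-1.]])
    print("tcp",s["tcp_pos"].round(4),"yaw",y.round(2),"turn z rad",round(-np.radians(dy),3),"shift cm now-axes",sh.round(2),"target-axes",(Rt.T@(np.array(target)-s["tcp_pos"])*100).round(2),
     "tilt",R[:2,2].round(4),"t",round(s["clock"],2),"F",s["force"].round(2),"gap",round(s["finger_gap"],4))
E
python3 - <<'E'
from h import *
D={n:np.load(f"pics/{n}0.npz") for n in("scene","top")}
# marks
for n,(u0,v0,u1,v1) in (("top",(400,165,440,205)),("scene",(135,183,165,210))):
    g=D[n]["im"].min(2)[v0:v1,u0:u1].astype(float)
    P=cloud(n,D[n]["d"])[v0:v1,u0:u1]; g[abs(P[...,2]-.066)>.006]=0
    th=np.percentile(g[g>0],90); m=(g>max(th,150)).astype(np.uint8)
    k,l,st,_=cv2.connectedComponentsWithStats(m)
    pts=[]
    for i in range(1,k):
        w=np.where(l==i,g-120,0); v,u=np.mgrid[v0:v1,u0:u1]; uu=(u*w).sum()/w.sum(); vv=(v*w).sum()/w.sum()
        p=onz(n,uu,vv,.066); pts.append(p); print(n,st[i][4],round(uu,2),round(vv,2),p[:2].round(4))
    if len(pts)==2: d=pts[0]-pts[1]; print("  ang",np.degrees(np.arctan2(d[1],d[0]))%90,"mid",((pts[0]+pts[1])/2)[:2],np.hypot(*d[:2]))
# bar top face
for n,(u0,v0,u1,v1) in (("top",(130,178,165,210)),("scene",(390,238,425,268))):
    P=cloud(n,D[n]["d"])[v0:v1,u0:u1]; im=D[n]["im"][v0:v1,u0:u1]
    for zl in (.1525,.150,.145):
        m=(P[...,2]>zl)
        r=cv2.minAreaRect(np.argwhere(m)[:,::-1].astype(np.float32))
        b=cv2.boxPoints(r)+[u0,v0]; w=np.array([onz(n,*q,.155)[:2] for q in b]); e=np.roll(w,-1,0)-w
        print(n,zl,m.sum(),"edge ang",(np.degrees(np.arctan2(e[:,1],e[:,0]))%90).round(1),"len",np.linalg.norm(e,axis=1).round(4),"c",w.mean(0).round(4))
# holder hole
for n,(u0,v0,u1,v1) in (("top",(225,165,282,222)),("scene",(265,225,335,285))):
    P=cloud(n,D[n]["d"])[v0:v1,u0:u1]; p=P.reshape(-1,3)
    m=(abs(P[...,2]-.045)<.005).astype(np.uint8)
    cs,h=cv2.findContours(m,cv2.RETR_CCOMP,cv2.CHAIN_APPROX_NONE)
    for c,hh in zip(cs,h[0]):
        if hh[3]>=0 and len(c)>20:
            q=np.array([onz(n,a+u0,b+v0,.045)[:2] for a,b in c[:,0]]); print(n,"hole",len(c),circ(q))
for n,(u0,v0,u1,v1) in (("top",(325,170,365,210)),("top",(362,170,398,205))):
    P=cloud(n,D[n]["d"])[v0:v1,u0:u1]; p=P.reshape(-1,3); q=p[p[:,2]>.045]; print(cv2.minEnclosingCircle(q[:,:2].astype(np.float32)),q[:,2].max())
delta([.567,-.334,.15],5)
E
```

```text
top 4 428.51 179.48 [ 0.5807 -0.347 ]
top 7 418.73 191.48 [ 0.5529 -0.3228]
  ang 49.000625380618274 mid [ 0.56679695 -0.33487041] 0.03691470114504555
scene 1 155.0 193.0 [ 0.5523 -0.3234]
scene 2 140.56 197.0 [ 0.5781 -0.348 ]
  ang 46.23672429784301 mid [ 0.5652246  -0.33571274] 0.03567268796894257
top 0.1525 49 edge ang [54.4 54.8 54.4 55.3] len [0.0564 0.0197 0.0562 0.0197] c [0.5379 0.2807]
top 0.15 80 edge ang [58.2 58.2 58.1 58.7] len [0.056  0.0224 0.0558 0.0224] c [0.5372 0.2806]
top 0.145 95 edge ang [62.6 62.1 62.5 62.7] len [0.0554 0.024  0.0552 0.0239] c [0.5361 0.2796]
scene 0.1525 81 edge ang [87.1 86.2 84.8 87.1] len [0.042  0.0498 0.0413 0.0482] c [0.5459 0.2742]
scene 0.15 94 edge ang [87.1 86.2 84.8 87.1] len [0.042  0.0498 0.0413 0.0482] c [0.5459 0.2742]
scene 0.145 114 edge ang [87.1 86.2 84.8 87.1] len [0.042  0.0498 0.0413 0.0482] c [0.5459 0.2742]
top hole 53 (array([0.5524242 , 0.06008743]), np.float64(0.022260141698577977))
scene hole 49 (array([0.55492774, 0.06154578]), np.float64(0.02153073905171816))
((0.4955836236476898, -0.09631901979446411), 0.0975465327501297) 0.9501815967946408
((0.5040767192840576, -0.14003145694732666), 0.13674767315387726) 0.9501815967946408
tcp [0.1532 0.6055 0.2306] yaw 75.8 turn z rad 1.236 shift cm now-axes [-80.92  63.15   8.17] target-axes [33.03 97.2   8.06] tilt [-0.0003 -0.0014] t 0.1 F [ 0.21 -0.25 -0.2 ] gap 0.0852
```

```bash
python3 - <<'E'
from h import *
D={n:np.load(f"pics/{n}0.npz") for n in("scene","top")}
for n,(u0,v0,u1,v1) in (("top",(130,178,170,210)),("scene",(385,238,425,275))):
    P=cloud(n,D[n]["d"])[v0:v1,u0:u1].reshape(-1,3)
    q=P[(P[:,2]>.132)&(P[:,2]<.16)]; r=cv2.minAreaRect(q[:,:2].astype(np.float32)*1000); print(n,len(q),r)
    q=P[(P[:,2]>.132)&(P[:,2]<.149)]; print((q[:,:2]*1000).round(0).astype(int).tolist()[:60])
P=cloud("top",D["top"]["d"])
for (u0,v0,u1,v1) in ((325,170,365,210),(362,170,398,205),(400,165,440,205)):
    p=P[v0:v1,u0:u1].reshape(-1,3); q=p[(p[:,2]>.048)&(p[:,2]<.1)]; print(cv2.minEnclosingCircle(q[:,:2].astype(np.float32)),np.median(q[:,2]))
E
```

```text
top 120 ((537.79833984375, 280.4831237792969), (22.087902069091797, 21.89642333984375), 76.83695983886719)
[[546, 269], [546, 269], [543, 269], [544, 269], [545, 268], [546, 268], [541, 271], [541, 269], [542, 269], [543, 269], [539, 271], [540, 270], [540, 270], [541, 270], [537, 272], [538, 272], [538, 269], [535, 271], [536, 271], [536, 271], [533, 272], [534, 272], [531, 273], [531, 272], [532, 273], [533, 272], [529, 286], [529, 283], [529, 281], [529, 273], [529, 273], [530, 273], [527, 284], [528, 282], [528, 280], [528, 276], [528, 272], [528, 272]]
scene 157 ((540.2138061523438, 281.08673095703125), (19.442485809326172, 19.945680618286133), 76.38174438476562)
[[546, 270], [547, 272], [539, 291], [547, 271], [546, 274], [533, 293], [546, 270], [548, 271], [548, 273], [549, 275], [548, 276], [549, 278], [548, 280], [540, 291], [547, 270], [547, 272], [547, 274], [548, 276], [548, 277], [548, 279], [549, 280], [550, 282], [546, 289], [534, 293], [547, 269], [546, 271], [546, 273], [548, 275], [547, 276], [548, 278], [548, 280], [549, 281], [549, 283], [550, 284], [551, 286], [549, 288], [540, 291], [546, 274], [549, 275], [549, 277], [549, 279], [549, 280], [549, 282], [550, 284], [549, 285], [551, 287], [546, 289], [547, 278], [549, 279], [548, 281], [549, 283], [550, 284], [550, 286], [550, 288], [544, 290], [549, 278], [550, 282], [551, 283], [551, 285], [551, 287]]
((0.5475257635116577, -0.14913997054100037), 0.024612437933683395) 0.07644485215889774
((0.5691673755645752, -0.23737113177776337), 0.019892746582627296) 0.05668143242508106
((0.5677993297576904, -0.3343367278575897), 0.023780839517712593) 0.06396539712906463
```

```bash
python3 -m jog '[[0,0,0.1203,0,0,0,8.54],[0,0,0.1203,0,0,0,8.54],[0,0,0.1203,0,0,0,8.54],[0,0,0.1203,0,0,0,8.54],[0,0,0.1203,0,0,0,8.54],[0,0,0.1203,0,0,0,8.54],[0,0,0.1203,0,0,0,8.54],[0,0,0.1203,0,0,0,8.54],[0,0,0.1203,0,0,0,8.54],[0,0,0.1203,0,0,0,8.54],[0,0,0.1203,0,0,0,8.54]]' 80
python3 -m jog '[[0,0,0,3,2.4,0,8.54],[0,0,0,3,2.4,0,8.54],[0,0,0,3,2.4,0,8.54],[0,0,0,3,2.4,0,8.54],[0,0,0,3,2.4,0,8.54],[0,0,0,3,2.4,0,8.54],[0,0,0,3,2.4,0,8.54],[0,0,0,3,2.4,0,8.54],[0,0,0,3,2.4,0,8.54],[0,0,0,3,2.4,0,8.54],[0,0,0,3,2.4,0,8.54],[0,0,0,0,0,0,8.54]]'
python3 -c "
from h import *
delta([.567,-.334,.12],0)"
```

```text
clock: 1.02
tcp_pos: [0.1532, 0.6056, 0.2308]
tool_rot: [[1.0, -0.006, -0.0], [-0.006, -1.0, -0.001], [-0.0, 0.001, -1.0]]
force: [0.3, 0.2, 0.4]
finger_gap: 0.0854
clock: 2.02
tcp_pos: [0.4896, 0.3341, 0.2315]
tool_rot: [[1.0, -0.011, 0.004], [-0.011, -1.0, -0.003], [0.004, 0.003, -1.0]]
force: [0.1, -1.1, 0.4]
finger_gap: 0.0852
tcp [0.4896 0.3341 0.2315] yaw -0.61 turn z rad -0.011 shift cm now-axes [ 8.41 66.69 11.4 ] target-axes [ 7.74 66.81 11.15] tilt [ 0.0036 -0.0034] t 2.02 F [ 0.07 -1.05  0.42] gap 0.0852
```

```bash
python3 -m jog '[[0,0,0,0,3.5,0,8.54],[0,0,0,0.5,3.5,0,8.54],[0,0,0,0.5,3.5,0,8.54],[0,0,0,0.5,3.5,0,8.54],[0,0,0,0.5,3.5,0,8.54],[0,0,0,0.5,3.5,0,8.54],[0,0,0,0.5,3.5,0,8.54],[0,0,0,0.5,3.5,0,8.54],[0,0,0,0.5,3.5,0,8.54],[0,0,0,0.5,3.5,0,8.54],[0,0,0,0.5,3.5,0,8.54],[0,0,0,0.5,3.5,0,8.54]]'
python3 -m jog '[[0,0,0,0.3,3.4,0,8.54],[0,0,0,0.3,3.4,0,8.54],[0,0,0,0.3,3.4,0,8.54],[0,0,0,0.3,3.4,0,8.54],[0,0,0,0.3,3.4,0,8.54],[0,0,0,0.3,3.4,0,8.54],[0,0,0,0.3,3,0,8.54],[0,0,0,0,1,0,8.54],[0,0,0,0,0,0,8.54],[0,0,0,0,0,0,8.54]]'
python3 -c "
from h import *
delta([.567,-.334,.12],0)"
```

```text
clock: 3.02
tcp_pos: [0.5378, -0.0796, 0.2312]
tool_rot: [[1.0, -0.0, -0.0], [-0.0, -1.0, 0.0], [-0.0, -0.0, -1.0]]
force: [0.9, 0.4, 0.3]
finger_gap: 0.0855
clock: 3.85
tcp_pos: [0.5587, -0.3217, 0.2307]
tool_rot: [[1.0, -0.001, -0.001], [-0.001, -1.0, 0.001], [-0.001, -0.001, -1.0]]
force: [-0.0, 0.4, 0.8]
finger_gap: 0.0854
tcp [ 0.5587 -0.3217  0.2307] yaw -0.07 turn z rad -0.001 shift cm now-axes [ 0.84  1.23 11.06] target-axes [ 0.83  1.23 11.07] tilt [-0.001   0.0009] t 3.85 F [-0.05  0.36  0.77] gap 0.0854
```

```bash
python3 -m jog '[[0,0,0,0.42,0.62,3,8.54],[0,0,0,0.42,0.62,3,8.54],[0,0,0,0,0,3,8.54],[0,0,0,0,0,2,8.54],[0,0,0,0,0,0,8.54],[0,0,0,0,0,0,8.54]]'
python3 - <<'E'
from h import *
delta([.567,-.334,.032],0)
for n in("scene","top"):
    im,d=arm.get_image(n); cv2.imwrite(f"pics/{n}1.png",im[...,::-1])
    if n=="scene": cv2.imwrite("pics/s1c.png",cv2.resize(im[120:260,80:260,::-1],None,fx=4,fy=4))
E
```

```text
clock: 4.35
tcp_pos: [0.5676, -0.3322, 0.1207]
tool_rot: [[1.0, 0.002, -0.002], [0.002, -1.0, 0.002], [-0.002, -0.002, -1.0]]
force: [0.2, -0.5, 1.1]
finger_gap: 0.0856
tcp [ 0.5676 -0.3322  0.1207] yaw 0.11 turn z rad 0.002 shift cm now-axes [-0.04  0.2   8.87] target-axes [-0.06  0.18  8.87] tilt [-0.0019  0.0018] t 4.35 F [ 0.24 -0.5   1.1 ] gap 0.0856
```

View pics/s1c.png

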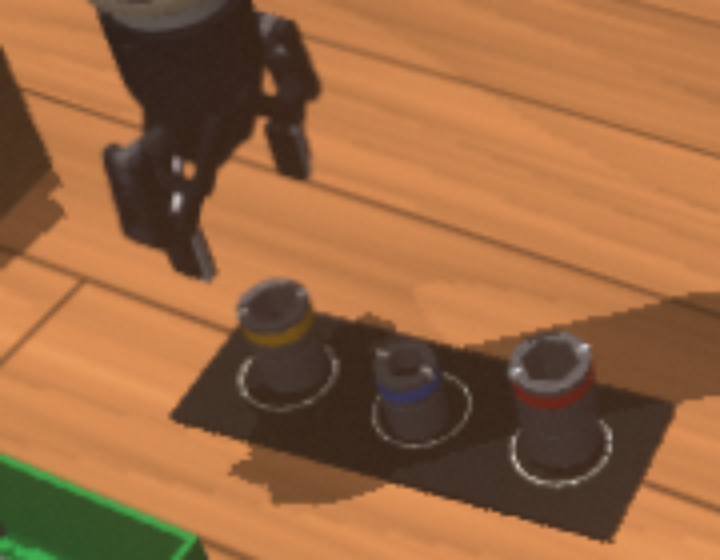

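The open fingers are above the yellow socket (crop 275,310), with the blue and red ones clear. Descending.

```bash
python3 -m jog '[[0,0,-0.002,-0.05,0.18,2,8.54],[0,0,0,0,0,2,8.54],[0,0,0,0,0,2,8.54],[0,0,0,0,0,1.5,8.54],[0,0,0,0,0,1,8.54],[0,0,0,0,0,0.2,8.54],[0,0,0,0,0,0,8.54]]'
python3 - <<'E'
from h import *
delta([.567,-.334,.032],0)
E
```

```text
clock: 5.03
tcp_pos: [0.5671, -0.3364, 0.0345]
tool_rot: [[1.0, 0.002, 0.0], [0.002, -1.0, -0.0], [0.0, 0.0, -1.0]]
force: [-0.0, -0.8, -0.6]
finger_gap: 0.0853
tcp [ 0.5671 -0.3364  0.0345] yaw 0.11 turn z rad 0.002 shift cm now-axes [-0.01 -0.24  0.25] target-axes [-0.01 -0.24  0.25] tilt [ 0. -0.] t 5.03 F [-0.01 -0.78 -0.56] gap 0.0853
```

```bash
python3 -m jog '[[0,0,0,0,-0.15,0.2,8.54],[0,0,0,0,0,0,8.54],[0,0,0,0,0,0,8.54]]'
python3 -m jog '[[0,0,0,0,0,0,8.54]]'
python3 -m jog '[[0,0,0,0,0,0,8.54]]'
```

```text
clock: 5.28
tcp_pos: [0.5674, -0.335, 0.0331]
tool_rot: [[1.0, 0.002, 0.001], [0.002, -1.0, -0.0], [0.001, 0.0, -1.0]]
force: [0.2, -0.3, -0.6]
finger_gap: 0.0855
clock: 5.37
tcp_pos: [0.5673, -0.335, 0.033]
tool_rot: [[1.0, 0.002, 0.001], [0.002, -1.0, -0.0], [0.001, 0.0, -1.0]]
force: [-0.3, 0.2, -0.2]
finger_gap: 0.0855
clock: 5.45
tcp_pos: [0.5672, -0.335, 0.0328]
tool_rot: [[1.0, 0.002, 0.001], [0.002, -1.0, -0.0], [0.001, 0.0, -1.0]]
force: [-0.1, 0.3, 0.4]
finger_gap: 0.0854
```

```bash
python3 -m jog '[[0,0,0,0,0,0,6],[0,0,0,0,0,0,5],[0,0,0,0,0,0,4.6],[0,0,0,0,0,0,4.2],[0,0,0,0,0,0,3.8],[0,0,0,0,0,0,3.5],[0,0,0,0,0,0,3.5],[0,0,0,0,0,0,3.5]]' 80
python3 -m jog '[[0,0,0,0,0,-0.5,3.5],[0,0,0,0,0,-1,3.5],[0,0,0,0,0,-1,3.5],[0,0,0,0,0,0,3.5],[0,0,0,0,0,0,3.5]]' 
python3 - <<'E'
from h import *
for n in("scene","top"):
    im,d=arm.get_image(n); cv2.imwrite(f"pics/{n}2.png",im[...,::-1]); np.savez(f"pics/{n}2.npz",im=im,d=d)
    if n=="scene": cv2.imwrite("pics/s2c.png",cv2.resize(im[140:260,100:260,::-1],None,fx=4,fy=4))
delta([.5398,.2808,.22],28)
E
```

```text
clock: 6.12
tcp_pos: [0.5671, -0.335, 0.0327]
tool_rot: [[1.0, 0.002, 0.0], [0.002, -1.0, -0.0], [0.0, 0.0, -1.0]]
force: [-0.8, 0.2, 5.6]
finger_gap: 0.0424
clock: 6.53
tcp_pos: [0.5675, -0.3352, 0.0583]
tool_rot: [[1.0, 0.002, 0.002], [0.002, -1.0, -0.001], [0.002, 0.001, -1.0]]
force: [-0.1, 0.0, -2.2]
finger_gap: 0.0425
tcp [ 0.5669 -0.3347  0.0572] yaw 0.11 turn z rad -0.487 shift cm now-axes [ -2.59 -61.56 -16.27] target-axes [ 26.51 -55.62 -16.28] tilt [0.     0.0001] t 6.63 F [-0.14  0.33 -2.36] gap 0.0423
```

View pics/s2c.png

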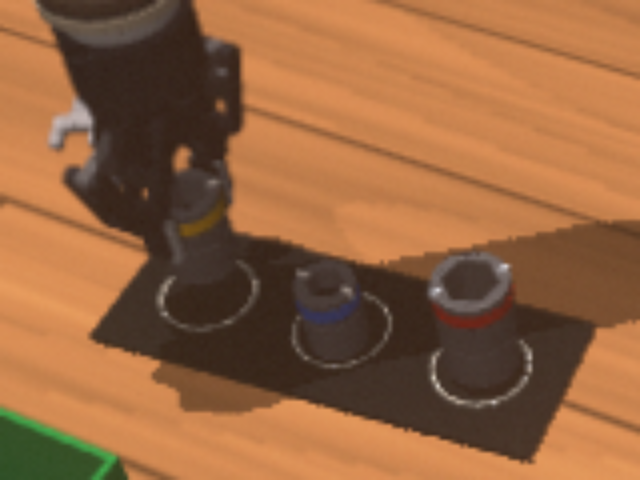

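Socket held, with its mouth about 27 mm below the TCP. Lifting, then carrying it over to the bar.

```bash
python3 -m jog '[[0,0,0,0,0,-2,3.5],[0,0,0,0,0,-3,3.5],[0,0,0,0,0,-3,3.5],[0,0,0,0,0,-3,3.5],[0,0,0,0,0,-3,3.5],[0,0,0,0,-1,-2,3.5],[0,0,0,0,-2,-0.8,3.5],[0,0,0,0,-3,0,3.5],[0,0,0,-0.3,-3.2,0,3.5],[0,0,0,-0.3,-3.2,0,3.5],[0,0,0,-0.3,-3.2,0,3.5],[0,0,0,-0.3,-3.2,0,3.5]]'
python3 -m jog '[[0,0,0,-0.2,-3.2,0,3.5],[0,0,0,-0.2,-3.2,0,3.5],[0,0,0,-0.2,-3.2,0,3.5],[0,0,0,-0.2,-3.2,0,3.5],[0,0,0,-0.2,-3.2,0,3.5],[0,0,0,-0.2,-3.2,0,3.5],[0,0,0,-0.2,-3.2,0,3.5],[0,0,0,-0.1,-3.2,0,3.5],[0,0,0,0,-3.2,0,3.5],[0,0,0,0,-3.2,0,3.5],[0,0,0,0,-2,0,3.5],[0,0,0,0,-1,0,3.5]]'
python3 -m jog '[[0,0,-0.1,0,0,0,3.5],[0,0,-0.1,0,0,0,3.5],[0,0,-0.1,0,0,0,3.5],[0,0,-0.1,0,0,0,3.5],[0,0,-0.087,0,0,0,3.5],[0,0,0,0,0,0,3.5],[0,0,0,0,0,0,3.5]]'
python3 - <<'E'
from h import *
delta([.5398,.2808,.22],28)
E
```

```text
clock: 7.63
tcp_pos: [0.5539, -0.1454, 0.2248]
tool_rot: [[1.0, 0.002, -0.001], [0.002, -1.0, 0.0], [-0.001, -0.0, -1.0]]
force: [-0.2, 1.0, -2.4]
finger_gap: 0.0423
clock: 8.63
tcp_pos: [0.538, 0.207, 0.2245]
tool_rot: [[1.0, 0.006, -0.001], [0.006, -1.0, 0.001], [-0.001, -0.001, -1.0]]
force: [1.2, -0.6, -1.7]
finger_gap: 0.0423
clock: 9.22
tcp_pos: [0.5391, 0.2019, 0.2251]
tool_rot: [[0.885, 0.466, -0.0], [0.466, -0.885, -0.0], [-0.0, 0.0, -1.0]]
force: [0.5, -0.5, -2.7]
finger_gap: 0.0423
tcp [0.5391 0.2019 0.2251] yaw 27.77 turn z rad -0.004 shift cm now-axes [ 3.74 -6.95  0.51] target-axes [ 3.77 -6.93  0.51] tilt [-0.0003 -0.0004] t 9.22 F [ 0.51 -0.51 -2.67] gap 0.0423
```

```bash
python3 -m jog '[[0,0,-0.004,1.5,-2.7,0,3.5],[0,0,0,1.5,-2.7,0,3.5],[0,0,0,0.74,-1.5,0,3.5],[0,0,0,0,0,0,3.5],[0,0,0,0,0,0,3.5],[0,0,0,0,0,0,3.5]]'
python3 - <<'E'
from h import *
delta([.5398,.2808,.22],28)
for n in("scene","top"):
    im,d=arm.get_image(n); np.savez(f"pics/{n}3.npz",im=im,d=d)
    if n=="scene": a=cv2.resize(im[160:310,360:460,::-1],None,fx=4,fy=4)
    else: b=cv2.resize(im[130:280,80:180,::-1],None,fx=4,fy=4)
cv2.imwrite("pics/c3.png",np.hstack([a,b]))
E
```

```text
clock: 9.72
tcp_pos: [0.5396, 0.2802, 0.225]
tool_rot: [[0.882, 0.471, -0.0], [0.471, -0.882, -0.001], [-0.001, 0.001, -1.0]]
force: [0.5, -0.4, -2.1]
finger_gap: 0.0421
tcp [0.5396 0.2802 0.225 ] yaw 28.1 turn z rad 0.002 shift cm now-axes [ 0.05 -0.04  0.5 ] target-axes [ 0.05 -0.04  0.5 ] tilt [-0.0002 -0.0013] t 9.72 F [ 0.47 -0.36 -2.14] gap 0.0421
```

View pics/c3.png

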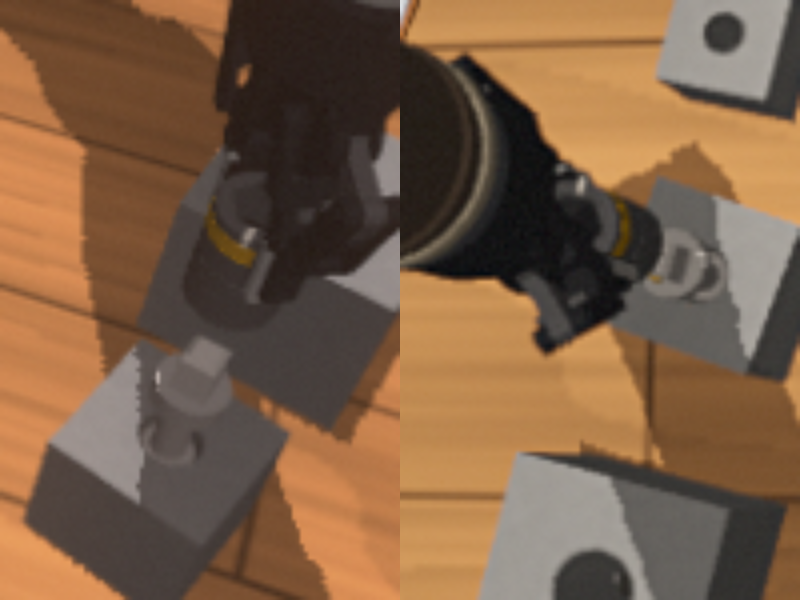

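The socket hangs upright over the bar in both views. A quick depth check of the socket axis against the bar comes next.

```bash
python3 - <<'E'
from h import *
for n,(u0,v0,u1,v1) in(("scene",(395,195,450,250)),("top",(120,165,160,210))):
    D=np.load(f"pics/{n}3.npz"); P=cloud(n,D["d"]); hsv=cv2.cvtColor(D["im"],cv2.COLOR_RGB2HSV)
    y=(hsv[...,0]>15)&(hsv[...,0]<32)&(hsv[...,1]>120)
    k=np.zeros_like(y); k[v0:v1,u0:u1]=1
    q=P[y&k]; q=q[(q[:,2]>.22)&(q[:,2]<.28)]; 
    if len(q)<5: print(n,len(q)); continue
    # radius fixed 22 mm
    from scipy.optimize import least_squares
    s=least_squares(lambda c:np.hypot(*(q[:,:2]-c).T)-.022,[.54,.28],loss="soft_l1",f_scale=.002); print(n,len(q),"band z",q[:,2].mean(),"axis",s.x.round(4))
    g=P[(abs(P[...,0]-.54)<.03)&(abs(P[...,1]-.28)<.03)&(P[...,2]>.149)&(P[...,2]<.16)]
    print(" drive top",len(g),g.mean(0).round(4),cv2.minAreaRect(g[:,:2].astype(np.float32)*1000))
    g=P[(abs(P[...,0]-.54)<.05)&(abs(P[...,1]-.28)<.05)&(P[...,2]>.18)&(P[...,2]<.26)]; print(" lowest held z",np.percentile(g[:,2],[1,5]).round(4))
E
```

```text
scene 71 band z 0.24890096360387653 axis [0.5392 0.2802]
 drive top 93 [0.5426 0.2805 0.1541] ((540.9757080078125, 280.70245361328125), (19.83171844482422, 19.251590728759766), 77.72856903076172)
 lowest held z [0.2006 0.2041]
top 46 band z 0.24652414812914375 axis [0.5401 0.2802]
 drive top 31 [0.536  0.2739 0.1524] ((537.080078125, 273.6510925292969), (9.243470191955566, 18.216386795043945), 67.87738037109375)
 lowest held z [0.1999 0.2054]
```

```bash
python3 -m jog '[[0,0,0.002,0.05,-0.05,1,3.5],[0,0,0,0,0,1,3.5],[0,0,0,0,0,1,3.5],[0,0,0,0,0,0.6,3.5],[0,0,0,0,0,0,3.5],[0,0,0,0,0,0,3.5]]' 100
python3 -m jog '[[0,0,0,0,0,0.2,3.5],[0,0,0,0,0,0.2,3.5],[0,0,0,0,0,0.2,3.5],[0,0,0,0,0,0,3.5]]'
python3 -c "
from h import *
delta([.5400,.2805,.155],28)"
```

```text
clock: 10.32
tcp_pos: [0.5394, 0.2819, 0.1885]
tool_rot: [[0.882, 0.471, -0.001], [0.471, -0.882, -0.001], [-0.001, 0.0, -1.0]]
force: [-0.3, 0.6, -2.0]
finger_gap: 0.0422
clock: 10.65
tcp_pos: [0.5395, 0.2822, 0.183]
tool_rot: [[0.882, 0.471, -0.0], [0.471, -0.882, -0.0], [-0.0, -0.0, -1.0]]
force: [-0.2, -0.2, -2.2]
finger_gap: 0.0421
tcp [0.5395 0.2822 0.183 ] yaw 28.12 turn z rad 0.002 shift cm now-axes [-0.04  0.17  2.8 ] target-axes [-0.04  0.17  2.8 ] tilt [-0.0002 -0.0001] t 10.65 F [-0.22 -0.18 -2.22] gap 0.0421
```

```bash
python3 -m jog '[[0,0,0,-0.02,0.13,0.1,3.5],[0,0,0,0,0,0.15,3.5],[0,0,0,0,0,0.15,3.5],[0,0,0,0,0,0,3.5],[0,0,0,0,0,0,3.5]]'
python3 -c "
from h import *
delta([.5400,.2805,.155],28)"
```

```text
clock: 11.07
tcp_pos: [0.54, 0.281, 0.1792]
tool_rot: [[0.882, 0.471, -0.0], [0.471, -0.882, -0.0], [-0.0, -0.0, -1.0]]
force: [0.1, 0.3, -2.3]
finger_gap: 0.042
tcp [0.54   0.281  0.1792] yaw 28.12 turn z rad 0.002 shift cm now-axes [-0.02  0.04  2.42] target-axes [-0.02  0.04  2.42] tilt [-0.0001 -0.    ] t 11.07 F [ 0.09  0.33 -2.34] gap 0.042
```

```bash
for i in 1 2 3; do :; done; python3 -m jog '[[0,0,0,0,0,0.15,3.5],[0,0,0,0,0,0.15,3.5],[0,0,0,0,0,0,3.5]]'
python3 -m jog '[[0,0,0,0,0,0.15,3.5],[0,0,0,0,0,0.15,3.5],[0,0,0,0,0,0,3.5]]'
python3 -m jog '[[0,0,0,0,0,0.15,3.5],[0,0,0,0,0,0.15,3.5],[0,0,0,0,0,0,3.5]]'
```

```text
clock: 11.32
tcp_pos: [0.5399, 0.281, 0.1759]
tool_rot: [[0.882, 0.471, -0.0], [0.471, -0.882, -0.0], [-0.0, -0.0, -1.0]]
force: [0.3, -0.2, -2.4]
finger_gap: 0.0419
clock: 11.57
tcp_pos: [0.5399, 0.2809, 0.1729]
tool_rot: [[0.882, 0.471, -0.0], [0.471, -0.882, -0.0], [-0.0, 0.0, -1.0]]
force: [0.0, -0.0, -2.7]
finger_gap: 0.0421
clock: 11.82
tcp_pos: [0.5401, 0.281, 0.1702]
tool_rot: [[0.882, 0.471, 0.0], [0.471, -0.882, 0.0], [0.0, -0.0, -1.0]]
force: [-0.9, 0.6, 0.2]
finger_gap: 0.0418
```

The drive has entered the square hole cleanly and the first push has come at the ball. Continuing in small steps.

```bash
python3 -m jog '[[0,0,0,0,0,0.15,3.5],[0,0,0,0,0,0.15,3.5],[0,0,0,0,0,0,3.5]]'
python3 -m jog '[[0,0,0,0,0,0.15,3.5],[0,0,0,0,0,0.15,3.5],[0,0,0,0,0,0,3.5]]'
python3 -m jog '[[0,0,0,0,0,0.15,3.5],[0,0,0,0,0,0.15,3.5],[0,0,0,0,0,0,3.5]]'
```

```text
clock: 12.07
tcp_pos: [0.54, 0.281, 0.1672]
tool_rot: [[0.882, 0.471, -0.0], [0.471, -0.882, 0.0], [0.0, -0.0, -1.0]]
force: [-0.1, -0.9, 0.9]
finger_gap: 0.0418
clock: 12.32
tcp_pos: [0.54, 0.2809, 0.164]
tool_rot: [[0.882, 0.471, -0.0], [0.471, -0.882, -0.0], [-0.0, -0.0, -1.0]]
force: [0.2, -0.8, 1.6]
finger_gap: 0.0422
clock: 12.57
tcp_pos: [0.54, 0.281, 0.161]
tool_rot: [[0.882, 0.471, -0.0], [0.471, -0.882, -0.0], [-0.0, -0.0, -1.0]]
force: [-0.5, -0.2, 1.4]
finger_gap: 0.0419
```

```bash
python3 -m jog '[[0,0,0,0,0,0.1,3.5],[0,0,0,0,0,0.1,3.5],[0,0,0,0,0,0.0,3.5]]'|grep -E "tcp_pos|force"
python3 -m jog '[[0,0,0,0,0,0.1,3.5],[0,0,0,0,0,0.1,3.5],[0,0,0,0,0,0.0,3.5]]'|grep -E "tcp_pos|force"
python3 -m jog '[[0,0,0,0,0,0.1,3.5],[0,0,0,0,0,0.1,3.5],[0,0,0,0,0,0.0,3.5]]'|grep -E "tcp_pos|force"
```

```text
tcp_pos: [0.54, 0.281, 0.1592]
force: [-0.8, 0.7, 1.9]
tcp_pos: [0.5401, 0.281, 0.1571]
force: [-0.9, 0.4, 2.5]
tcp_pos: [0.54, 0.2809, 0.1551]
force: [-1.0, 0.4, 4.0]
```

```bash
python3 -m jog '[[0,0,0,0,0,0.1,3.5],[0,0,0,0,0,0.1,3.5],[0,0,0,0,0,0.0,3.5]]'|grep -E "tcp_pos|force"
python3 -m jog '[[0,0,0,0,0,0.1,3.5],[0,0,0,0,0,0.1,3.5],[0,0,0,0,0,0.0,3.5]]'|grep -E "tcp_pos|force"

```

```text
tcp_pos: [0.54, 0.2809, 0.1531]
force: [-1.3, 1.5, 2.5]
tcp_pos: [0.54, 0.2809, 0.1511]
force: [-0.4, -0.9, 3.0]
```

```bash
python3 -m jog '[[0,0,0,0,0,0.1,3.5],[0,0,0,0,0,0.1,3.5],[0,0,0,0,0,0.0,3.5]]'|grep -E "tcp_pos|force"
```

```text
tcp_pos: [0.54, 0.281, 0.1491]
force: [-0.8, -0.6, 4.6]
```

```bash
python3 -m jog '[[0,0,0,0,0,0.1,3.5],[0,0,0,0,0,0.1,3.5],[0,0,0,0,0,0.0,3.5]]'|grep -E "tcp_pos|force"
python3 -m jog '[[0,0,0,0,0,0.1,3.5],[0,0,0,0,0,0.1,3.5],[0,0,0,0,0,0.0,3.5]]'|grep -E "tcp_pos|force"

```

```text
tcp_pos: [0.54, 0.281, 0.1471]
force: [-1.1, 0.3, 4.9]
tcp_pos: [0.5401, 0.281, 0.1453]
force: [-0.7, 0.1, 4.4]
```

```bash
python3 -m jog '[[0,0,0,0,0,0.1,3.5],[0,0,0,0,0,0.1,3.5],[0,0,0,0,0,0.0,3.5]]'|grep -E "tcp_pos|force"
```

```text
tcp_pos: [0.5401, 0.281, 0.1433]
force: [-0.9, 0.0, 3.7]
```

```bash
python3 -m jog '[[0,0,0,0,0,0.1,3.5],[0,0,0,0,0,0.1,3.5],[0,0,0,0,0,0.0,3.5]]'|grep -E "tcp_pos|force"
python3 -m jog '[[0,0,0,0,0,0.1,3.5],[0,0,0,0,0,0.1,3.5],[0,0,0,0,0,0.0,3.5]]'|grep -E "tcp_pos|force"

```

```text
tcp_pos: [0.54, 0.2808, 0.141]
force: [-0.6, -0.5, 3.8]
tcp_pos: [0.5399, 0.2808, 0.1389]
force: [-0.7, 0.1, 3.0]
```

```bash
python3 -m jog '[[0,0,0,0,0,0.1,3.5],[0,0,0,0,0,0.1,3.5],[0,0,0,0,0,0.0,3.5]]'|grep -E "tcp_pos|force|gap"
```

```text
tcp_pos: [0.5399, 0.2808, 0.137]
force: [-1.4, -0.2, 2.8]
finger_gap: 0.0418
```

```bash
python3 -m jog '[[0,0,0,0,0,0.1,3.5],[0,0,0,0,0,0.1,3.5],[0,0,0,0,0,0.0,3.5]]'|grep -E "tcp_pos|force"
python3 -m jog '[[0,0,0,0,0,0.1,3.5],[0,0,0,0,0,0.1,3.5],[0,0,0,0,0,0.0,3.5]]'|grep -E "tcp_pos|force"

```

```text
tcp_pos: [0.54, 0.2809, 0.1351]
force: [-0.4, -0.6, 2.8]
tcp_pos: [0.54, 0.2809, 0.1331]
force: [-1.1, -0.3, 3.4]
```

```bash
python3 - <<'E'
from h import *
print(arm.observe()["force"])
for n in("scene","top"):
    im,d=arm.get_image(n); np.savez(f"pics/{n}4.npz",im=im,d=d)
    if n=="scene": a=cv2.resize(im[190:310,360:460,::-1],None,fx=4,fy=4)
    else: b=cv2.resize(im[150:270,90:190,::-1],None,fx=4,fy=4)
cv2.imwrite("pics/c4.png",np.hstack([a,b]))
E
```

```text
[-1.12457739 -0.31547609  3.35153007]
```

View pics/c4.png

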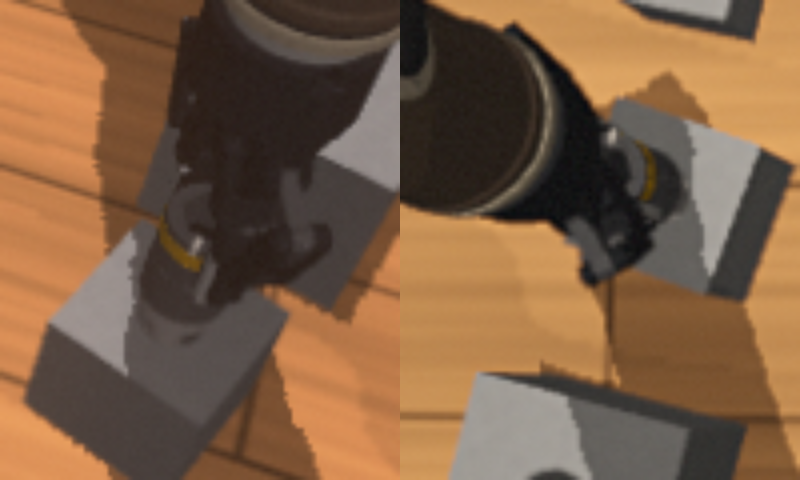

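The socket mouth is about 26 mm above the stand top and the band hasn't slipped in the fingers, so the bar is sinking with the push. The stop should come soon.

```bash
python3 -m jog '[[0,0,0,0,0,0.1,3.5],[0,0,0,0,0,0.05,3.5],[0,0,0,0,0,0.0,3.5]]'|grep -E "tcp_pos|force"
python3 -m jog '[[0,0,0,0,0,0.1,3.5],[0,0,0,0,0,0.05,3.5],[0,0,0,0,0,0.0,3.5]]'|grep -E "tcp_pos|force"

```

```text
tcp_pos: [0.54, 0.281, 0.1317]
force: [0.1, -0.2, 4.1]
tcp_pos: [0.5404, 0.2811, 0.1307]
force: [-1.2, -0.4, 7.6]
```

```bash
python3 -m jog '[[0,0,0,0,0,0.1,3.5],[0,0,0,0,0,0.05,3.5],[0,0,0,0,0,0.0,3.5]]'|grep -E "tcp_pos|force"
```

```text
tcp_pos: [0.5411, 0.2814, 0.1306]
force: [-2.6, -1.0, 16.1]
```

```bash
python3 -m jog '[[0,0,0,0,0,0.05,3.5],[0,0,0,0,0,0,3.5]]'|grep -E "tcp_pos|force"
```

```text
tcp_pos: [0.5413, 0.2815, 0.1305]
force: [-3.5, -1.4, 19.6]
```

```bash
python3 -m jog '[[0,0,0,0,0,0.03,3.5],[0,0,0,0,0,0,3.5]]'
```

```text
clock: 17.25
tcp_pos: [0.5415, 0.2815, 0.1305]
tool_rot: [[0.882, 0.471, 0.003], [0.471, -0.882, 0.002], [0.004, -0.001, -1.0]]
force: [-2.8, -0.6, 21.0]
finger_gap: 0.0419
```

```bash
python3 -m jog '[[0,0,0,0,0,0.05,3.5],[0,0,0,0,0,0,3.5]]'|grep -E "tcp_pos|force"
```

```text
tcp_pos: [0.5418, 0.2817, 0.1305]
force: [-3.2, -1.0, 23.7]
```

```bash
python3 -m jog '[[0,0,0,0,0,0.03,3.5],[0,0,0,0,0,0,3.5],[0,0,0,0,0,0,3.5]]'
python3 - <<'E'
from h import *
for n in("scene","top"):
    im,d=arm.get_image(n); np.savez(f"pics/{n}5.npz",im=im,d=d)
    if n=="scene": a=cv2.resize(im[220:300,370:450,::-1],None,fx=6,fy=6,interpolation=cv2.INTER_CUBIC)
g=a.astype(float)*1.6; cv2.imwrite("pics/c5.png",np.clip(g,0,255).astype(np.uint8))
E
```

```text
clock: 17.67
tcp_pos: [0.5419, 0.2817, 0.1304]
tool_rot: [[0.882, 0.471, 0.004], [0.471, -0.882, 0.003], [0.005, -0.001, -1.0]]
force: [-2.9, -2.0, 25.1]
finger_gap: 0.0419
```

View pics/c5.png

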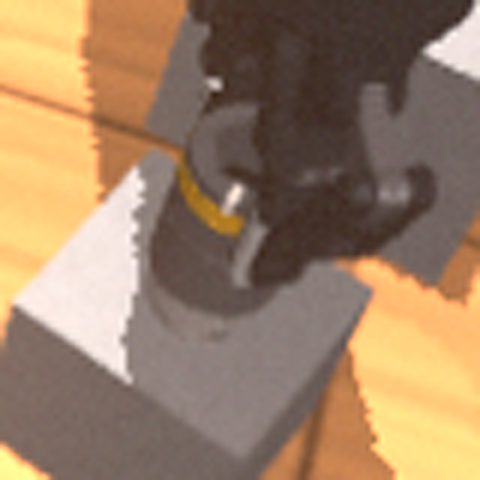

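The push is about 27 N, the TCP has stopped and the collar sits right against the socket. I'll relieve the push and lift slightly to check that the bar comes with it.

```bash
python3 -m jog '[[0,0,0,0,0,-0.1,3.5],[0,0,0,0,0,-0.1,3.5],[0,0,0,0,0,-0.1,3.5],[0,0,0,0,0,-0.1,3.5],[0,0,0,0,0,0,3.5]]'
python3 -m jog '[[0,0,0,0,0,-0.2,3.5],[0,0,0,0,0,-0.4,3.5],[0,0,0,0,0,-0.4,3.5],[0,0,0,0,0,-0.4,3.5],[0,0,0,0,0,-0.4,3.5],[0,0,0,0,0,-0.4,3.5],[0,0,0,0,0,-0.4,3.5],[0,0,0,0,0,0,3.5]]' 120
python3 -m jog '[[0,0,0,0,0,-0.4,3.5],[0,0,0,0,0,-0.4,3.5],[0,0,0,0,0,-0.4,3.5],[0,0,0,0,0,0,3.5]]'
python3 - <<'E'
from h import *
for n in("scene",):
    im,d=arm.get_image(n); np.savez(f"pics/{n}6.npz",im=im,d=d)
    a=cv2.resize(im[205:305,365:465,::-1],None,fx=6,fy=6,interpolation=cv2.INTER_CUBIC)
g=a.astype(float)*1.6; cv2.imwrite("pics/c6.png",np.clip(g,0,255).astype(np.uint8))
E
```

```text
clock: 18.18
tcp_pos: [0.5402, 0.2811, 0.1314]
tool_rot: [[0.882, 0.471, 0.0], [0.471, -0.882, 0.0], [0.0, -0.0, -1.0]]
force: [-0.1, -1.3, 3.8]
finger_gap: 0.042
clock: 18.85
tcp_pos: [0.5399, 0.2808, 0.1573]
tool_rot: [[0.882, 0.471, -0.0], [0.471, -0.882, -0.0], [-0.0, 0.0, -1.0]]
force: [-0.9, 0.1, -5.0]
finger_gap: 0.0417
clock: 19.18
tcp_pos: [0.5404, 0.2811, 0.1699]
tool_rot: [[0.882, 0.471, 0.001], [0.471, -0.882, 0.0], [0.001, -0.0, -1.0]]
force: [0.1, -0.4, -5.2]
finger_gap: 0.0415
```

View pics/c6.png

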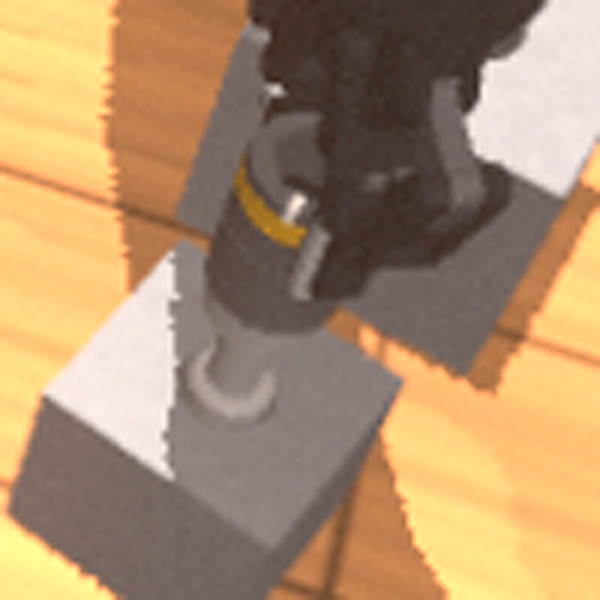

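```bash
python3 - <<'E'
from h import *
D=np.load("pics/scene6.npz"); P=cloud("scene",D["d"])
m=(np.hypot(P[...,0]-.5402,P[...,1]-.281)<.03)&(P[...,2]>.075)&(P[...,2]<.19)
q=P[m]; r=np.hypot(q[:,0]-.5402,q[:,1]-.281)
for z in np.arange(.076,.18,.002):
    s=(q[:,2]>=z)&(q[:,2]<z+.002)
    if s.sum(): print(round(z,3),s.sum(),(np.median(r[s])*1000).round(1),(np.percentile(r[s],90)*1000).round(1), D["im"][m][s].mean(0).round(0))
E
```

```text
0.076 10 14.1 26.4 [85. 76. 73.]
0.078 80 23.5 28.9 [104.  95.  92.]
0.08 208 23.9 29.0 [103.  94.  91.]
0.082 58 23.7 29.5 [100.  92.  89.]
0.084 17 13.7 14.9 [98. 87. 84.]
0.086 33 12.8 15.2 [104.  94.  89.]
0.088 34 10.7 12.9 [104.  94.  89.]
0.09 5 8.3 13.4 [98. 87. 84.]
0.092 5 8.5 9.5 [87. 76. 73.]
0.094 5 8.6 9.4 [91. 80. 76.]
0.096 4 9.0 9.3 [83. 73. 69.]
0.098 8 8.6 9.1 [88. 78. 75.]
0.1 3 7.9 8.8 [86. 75. 72.]
0.102 10 9.0 9.7 [86. 76. 72.]
0.104 3 8.0 8.5 [84. 74. 70.]
0.106 7 9.0 9.4 [85. 75. 72.]
0.108 5 8.7 9.2 [84. 74. 70.]
0.11 5 8.7 9.9 [84. 74. 70.]
0.112 6 8.8 9.4 [87. 77. 73.]
0.114 2 8.4 8.8 [86. 77. 73.]
0.116 1 10.4 10.4 [87. 77. 72.]
0.128 4 18.3 18.7 [88. 78. 75.]
0.13 16 18.7 19.2 [86. 76. 72.]
0.132 10 18.7 19.2 [84. 74. 70.]
0.134 9 19.0 20.0 [83. 73. 69.]
0.136 13 19.0 19.9 [85. 75. 71.]
0.138 8 19.4 19.9 [84. 74. 70.]
0.14 4 20.3 20.9 [86. 76. 73.]
0.142 2 20.7 21.1 [72. 62. 58.]
0.144 12 21.6 22.2 [70. 60. 56.]
0.146 13 21.9 22.1 [66. 55. 50.]
0.148 17 22.0 23.1 [63. 51. 46.]
0.15 13 21.5 22.8 [61. 51. 47.]
0.152 15 22.2 22.9 [59. 49. 45.]
0.154 15 21.8 23.1 [60. 50. 45.]
0.156 18 22.1 22.8 [60. 50. 46.]
0.158 15 22.0 22.6 [59. 49. 44.]
0.16 12 21.5 22.5 [58. 48. 44.]
0.162 15 22.2 23.2 [58. 48. 44.]
0.164 15 21.9 22.6 [59. 49. 45.]
0.166 11 21.9 22.4 [59. 48. 45.]
0.168 8 21.9 22.5 [60. 50. 46.]
0.17 13 21.7 23.0 [57. 47. 42.]
0.172 10 21.6 27.5 [64. 55. 51.]
0.174 11 22.1 22.9 [62. 52. 48.]
0.176 15 21.8 27.0 [60. 50. 46.]
0.178 24 18.4 27.7 [58. 47. 43.]
```

Foot top reads z ≈ 0.088, so the shoulder is at 0.143. The socket's lower edge reads 0.142–0.144, with no square neck showing, and the wrist carries about 5 N. The socket is home. Lifting out and moving to the holder.

```bash
python3 -m jog '[[0,0,0,0,0,-0.8,3.5],[0,0,0,0,0,-1,3.5],[0,0,0,0,0,-1,3.5],[0,0,0,0,0,-1,3.5],[0,0,0,0,0,-1,3.5],[0,0,0,0,0,-1,3.5],[0,0,0,0,0,-0.5,3.5],[0,0,0,0,0,0,3.5],[0,0,0,0,0,0,3.5]]'
python3 -c "
from h import *
delta([.5535,.0610,.18],28)"
```

```text
clock: 19.98
tcp_pos: [0.5401, 0.281, 0.2325]
tool_rot: [[0.882, 0.471, 0.0], [0.471, -0.882, 0.0], [0.001, -0.0, -1.0]]
force: [-0.5, -0.8, -5.7]
finger_gap: 0.0413
tcp [0.5401 0.281  0.2325] yaw 28.12 turn z rad 0.002 shift cm now-axes [-9.19 20.04  5.24] target-axes [-9.15 20.06  5.25] tilt [0.0004 0.0004] t 19.98 F [-0.46 -0.77 -5.67] gap 0.0413
```

```bash
python3 -m jog '[[0,0,0,-0.4,0.9,0,3.5],[0,0,0,-0.8,1.8,0,3.5],[0,0,0,-1,2.2,0,3.5],[0,0,0,-1,2.2,0,3.5],[0,0,0,-1,2.2,0,3.5],[0,0,0,-1,2.2,0,3.5],[0,0,0,-1,2.2,0,3.5],[0,0,0,-1,2.2,0,3.5],[0,0,0,-1,2,0,3.5],[0,0,0,-0.6,1.3,0,3.5],[0,0,0,-0.39,0.84,0,3.5],[0,0,0,0,0,0,3.5]]'
python3 -m jog '[[0,0,0,0,0,0,3.5],[0,0,0,0,0,0,3.5]]'
python3 - <<'E'
from h import *
delta([.5535,.0610,.18],28)
for n in("scene","top"):
    im,d=arm.get_image(n); np.savez(f"pics/{n}7.npz",im=im,d=d)
    if n=="scene": a=cv2.resize(im[160:290,250:350,::-1],None,fx=4,fy=4)
    else: b=cv2.resize(im[130:260,190:290,::-1],None,fx=4,fy=4)
cv2.imwrite("pics/c7.png",np.clip(np.hstack([a,b])*1.4,0,255).astype(np.uint8))
E
```

```text
clock: 20.98
tcp_pos: [0.5532, 0.0576, 0.2319]
tool_rot: [[0.884, 0.468, -0.001], [0.468, -0.884, -0.001], [-0.001, 0.001, -1.0]]
force: [0.0, 0.2, -6.0]
finger_gap: 0.0417
clock: 21.15
tcp_pos: [0.5533, 0.0623, 0.2319]
tool_rot: [[0.881, 0.473, -0.0], [0.473, -0.881, 0.001], [-0.0, -0.001, -1.0]]
force: [0.1, 1.2, -4.3]
finger_gap: 0.0416
tcp [0.5533 0.0623 0.2319] yaw 28.2 turn z rad 0.003 shift cm now-axes [-0.04  0.13  5.19] target-axes [-0.04  0.13  5.19] tilt [-0.0005  0.0007] t 21.15 F [ 0.06  1.2  -4.34] gap 0.0416
```

View pics/c7.png

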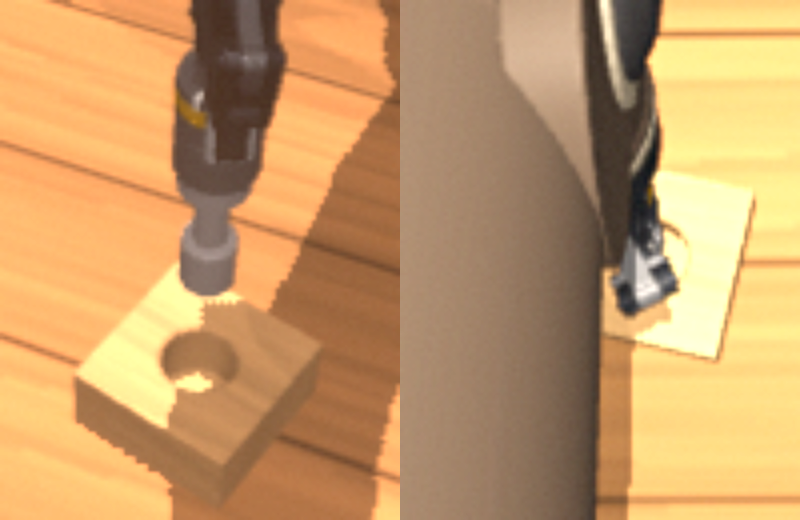

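The pair hangs upright above the holder hole (crop 200,360). Lowering.

```bash
python3 -m jog '[[0,0,0,0,0.06,1,3.5],[0,0,0,0,0,1.4,3.5],[0,0,0,0,0,1.4,3.5],[0,0,0,0,0,1.4,3.5],[0,0,0,0,0,0.8,3.5],[0,0,0,0,0,0,3.5],[0,0,0,0,0,0,3.5]]'
python3 -c "
from h import *
delta([.5535,.0610,.1217],28)"
```

```text
clock: 21.83
tcp_pos: [0.5536, 0.0606, 0.1718]
tool_rot: [[0.882, 0.472, -0.001], [0.472, -0.882, -0.0], [-0.001, -0.0, -1.0]]
force: [1.5, -0.1, -4.0]
finger_gap: 0.0417
tcp [0.5536 0.0606 0.1718] yaw 28.14 turn z rad 0.002 shift cm now-axes [ 0.02 -0.04  5.01] target-axes [ 0.01 -0.04  5.01] tilt [-0.001  -0.0004] t 21.83 F [ 1.45 -0.1  -3.98] gap 0.0417
```

```bash
python3 -m jog '[[0,0,0,0,0,0.6,3.5],[0,0,0,0,0,0.8,3.5],[0,0,0,0,0,0.8,3.5],[0,0,0,0,0,0.8,3.5],[0,0,0,0,0,0.8,3.5],[0,0,0,0,0,0.4,3.5],[0,0,0,0,0,0.2,3.5],[0,0,0,0,0,0,3.5],[0,0,0,0,0,0,3.5]]'
```

```text
clock: 22.58
tcp_pos: [0.5539, 0.0603, 0.1282]
tool_rot: [[0.882, 0.471, 0.0], [0.471, -0.882, -0.0], [0.0, 0.0, -1.0]]
force: [0.8, -0.3, -5.1]
finger_gap: 0.0418
```

```bash
python3 -m jog '[[0,0,0,0,0,0.1,3.5],[0,0,0,0,0,0.1,3.5],[0,0,0,0,0,0,3.5]]'|grep -E "tcp_pos|force"
python3 -m jog '[[0,0,0,0,0,0.1,3.5],[0,0,0,0,0,0.1,3.5],[0,0,0,0,0,0,3.5]]'|grep -E "tcp_pos|force"
```

```text
tcp_pos: [0.5538, 0.0604, 0.1263]
force: [0.4, -0.2, -5.7]
tcp_pos: [0.5536, 0.0604, 0.124]
force: [-0.5, 0.4, -4.6]
```

```bash
python3 -m jog '[[0,0,0,0,0,0.08,3.5],[0,0,0,0,0,0.07,3.5],[0,0,0,0,0,0,3.5]]'|grep -E "tcp_pos|force"
```

```text
tcp_pos: [0.5539, 0.0603, 0.1227]
force: [0.0, 0.7, -4.7]
```

```bash
python3 -m jog '[[0,0,0,0,0,0.07,3.5],[0,0,0,0,0,0,3.5]]'|grep -E "tcp_pos|force"
```

```text
tcp_pos: [0.554, 0.0603, 0.1224]
force: [-0.7, 0.0, -1.5]
```

```bash
python3 -m jog '[[0,0,0,0,0,0.06,3.5],[0,0,0,0,0,0,3.5]]'|grep -E "tcp_pos|force"
```

```text
tcp_pos: [0.5542, 0.0602, 0.1223]
force: [-1.9, -0.6, 5.8]
```

The foot is on the floor at the expected height. I'll ease off, open slowly and back away.

```bash
python3 -m jog '[[0,0,0,0,0,-0.04,3.5],[0,0,0,0,0,0,4.2],[0,0,0,0,0,0,4.4],[0,0,0,0,0,0,4.7],[0,0,0,0,0,0,5.2],[0,0,0,0,0,0,6],[0,0,0,0,0,0,7.5],[0,0,0,0,0,0,8.5],[0,0,0,0,0,0,8.5],[0,0,0,0,0,0,8.5],[0,0,0,0,0,0,8.5]]' 20
python3 -m jog '[[0,0,0,0,0,-0.5,8.5],[0,0,0,0,0,-1.5,8.5],[0,0,0,0,0,-2,8.5],[0,0,0,0,0,-3,8.5],[0,0,0,0,0,-3,8.5],[0,0,0,0,0,-3,8.5],[0,0,0,0,0,-2,8.5],[0,0,0,-3,0,0,8.5],[0,0,0,-3,0,0,8.5],[0,0,0,-3,0,0,8.5],[0,0,0,-3,0,0,8.5],[0,0,0,0,0,0,8.5]]'
python3 - <<'E'
from h import *
delta([.5535,.0610,.1217],28)
for n in("scene","top"):
    im,d=arm.get_image(n); np.savez(f"pics/{n}8.npz",im=im,d=d)
    if n=="scene": a=cv2.resize(im[160:290,100:350,::-1],None,fx=3,fy=3)
P=cloud("scene",np.load("pics/scene8.npz")["d"]); IM=np.load("pics/scene8.npz")["im"]
m=(np.hypot(P[...,0]-.5535,P[...,1]-.061)<.04)&(P[...,2]>.05)&(P[...,2]<.17)
q=P[m]; c=IM[m]; 
from scipy.optimize import least_squares
for z0,z1,R in((.052,.078,.009),(.08,.094,.019),(.098,.125,.022),(.125,.152,.022)):
    s=q[(q[:,2]>z0)&(q[:,2]<z1)]
    f=least_squares(lambda t:np.hypot(*(s[:,:2]-t).T)-R,[.5535,.061],loss="soft_l1",f_scale=.002) if len(s)>5 else None
    print(z0,z1,len(s),f.x.round(4) if f else None)
print("top z",np.percentile(q[:,2],98).round(4))
r=np.hypot(q[:,0]-.5535,q[:,1]-.061)
for z in np.arange(.07,.105,.002):
    s=(q[:,2]>=z)&(q[:,2]<z+.002)
    if s.sum(): print(round(z,3),s.sum(),(np.median(r[s])*1000).round(1),c[s].mean(0).round())
cv2.imwrite("pics/c8.png",a)
E
```

```text
clock: 24.58
tcp_pos: [0.5538, 0.0604, 0.1218]
tool_rot: [[0.882, 0.471, 0.0], [0.471, -0.882, 0.0], [0.0, -0.0, -1.0]]
force: [-1.1, -0.3, 0.8]
finger_gap: 0.0849
clock: 25.58
tcp_pos: [0.4437, 0.0006, 0.2721]
tool_rot: [[0.884, 0.468, -0.002], [0.468, -0.884, 0.001], [-0.001, -0.002, -1.0]]
force: [-0.4, 0.2, -1.2]
finger_gap: 0.085
tcp [0.4437 0.0006 0.2721] yaw 27.9 turn z rad -0.002 shift cm now-axes [12.55 -0.17 15.02] target-axes [12.53 -0.17 15.04] tilt [-0.0019  0.001 ] t 25.58 F [-0.35  0.21 -1.15] gap 0.085
0.052 0.078 36 [0.5509 0.0598]
0.08 0.094 44 [0.5505 0.0601]
0.098 0.125 164 [0.5503 0.0601]
0.125 0.152 271 [0.5526 0.0608]
top z 0.1572
0.07 1 7.7 [95. 80. 72.]
0.08 1 15.0 [94. 78. 72.]
0.082 3 17.3 [109.  86.  70.]
0.084 14 16.4 [100.  82.  72.]
0.086 7 16.4 [100.  80.  69.]
0.088 9 16.6 [92. 76. 68.]
0.09 8 16.1 [91. 76. 68.]
0.092 2 16.3 [82. 66. 58.]
0.096 10 18.8 [81. 63. 53.]
0.098 12 19.4 [77. 58. 48.]
0.1 11 19.5 [74. 55. 45.]
0.102 9 18.8 [74. 55. 46.]
0.104 11 19.9 [72. 54. 45.]
```

View pics/c8.png

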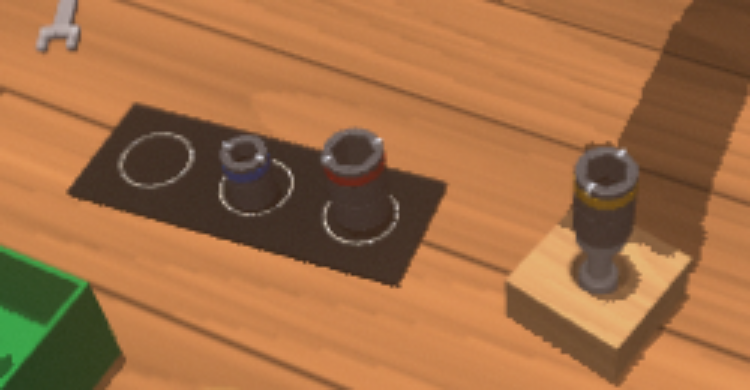

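The pair stands upright in the holder, with its axis at about (0.5505, 0.060) at every height. The rim is at about 0.155, as expected, and the blue and red sockets are untouched. Handing in.

```bash
python3 -c "
from bench import arm
print(arm.job_done())"
```

```text
the job is handed in; nothing more can be done
None
```

The yellow-banded socket is on the extension bar, and the joined pair is standing released in the wooden holder. I handed the job in after about 26 s; no verdict came back.

- **Fit:** The push peaked at about 27 N. I felt no distinct click; the force stayed low while the bar sank about 24 mm, then rose against the hard stop. After lifting, the bar came up with the socket (about 5 N on the wrist). The depth readings put the shoulder at 0.143 m and the socket's lower face at 0.142–0.144 m, with no gap. I could not read the ball joint directly.
- **Placement:** The foot touched the holder floor at the expected height with a few newtons. After release, the axis reads about 3 mm from the hole centre and upright. The rim is at about 0.155–0.157 m, against 0.155 m expected. The gripper is clear.
- **Disagreement:** The fit to the top part of the socket put the axis about 2 mm off the lower fits. I put that down to rim points mixed into the fit, and it is within tolerance either way.
- **Other sockets:** The blue- and red-banded sockets stand as before in the last picture.

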